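# Stand a furniture leg up in the corner stop

## Robot

A 6-joint arm with a two-finger parallel gripper is mounted at the origin on the work surface. World frame = base frame: x ahead of the robot, y to its left, z up, the work surface at z = 0. Lengths are in m, angles in degrees, forces in N, time in s.
With the tool pointing down it reaches from about 0.4 to 0.825 m from the base axis. Payload 7 kg.
Tool frame: the origin (TCP) lies midway between the tips of the shut fingers; the grasp point (between the pads) lies 19 mm behind it; z points along the fingers, y is the direction in which the jaws open and shut (so a half turn about z gives the same grasp; the last joint's range is limited). The gripper opens to 88 mm and grips with 3 to 60 N. Pads are 19 mm wide; open, the fingers measure 130 mm over their backs; the gripper's body (78 mm by 193 mm) begins 47 mm behind the grasp point.
Start: joints at [-52.477, 20.546, 0.682, 0, -70.136, -16.507], TCP at [0.242, -0.63, 0.227] pointing down, gripper open.
Joint ranges: [-176.03, 176.03], [-82.01, 121.73], [-58.28, 71.71], [-173.87, 95.51], [-174.79, -0.11], [-173.66, 173.66]. Speed limits (degrees/s): [136.94, 136.94, 172.46, 180, 180, 180].

## Interface

Orientations are given as [roll, pitch, yaw] about the fixed x, y, z axes, in that order (R = Rz(yaw) Ry(pitch) Rx(roll)).
In Python, from plant import r gives the robot as it stands.
- The arm moves only by the tool carry_out, never from a script. Its argument "motion" is one flat list of numbers, 7 for each row, row after row: the turn, a rotation vector about the tool's x, y, z in degrees, then the shift along the tool's x, y, z in cm, then the finger opening in cm, from 0 to 8.76. A call has 1 to 20 rows; each row shifts and turns the commanded pose from where the row before left it, along the tool's axes as they then stand; what a row does not reach is not made up. A row lasts 1/12 s, in which the tool goes at most 41.7 mm and 7.16 degrees, less where a joint would pass 70% of its speed; a pose out of reach is approached as far as the arm can. A call is refused whole if a number of a shift passes 4.17 or a number of a turn 7.16, either way. A call with a gripper value outside its range is refused whole. The fingers move at their own pace and stop on an object; "grip_force" is the grip in N (left out, the last holds). Time passes only in rows, so rows that do not move let the fingers close. It gives the time, the measured TCP pose, the force and the opening at its end, in the units of the state.
- r.get_state(): the state, without advancing time (a new reading comes with each control period).
- r.capture(name): name is "scene" or "side" or "wrist"; returns a dict with "pixels" (384x512x3 uint8, red, green, blue), "K" (3x3 intrinsics, pixels), "R" (3x3) and "t" (3): a world point X has camera coordinates R X + t. Camera axes: x right, y down, z forward; pixel columns grow to the right and rows downward; lengths in m; the calibration is good to about 2 mm. A picture is of the moment at which its call begins. There is no depth.
- r.close_job(): hands the job in, once; it reports no verdict.
The state is a dict: "time_s": time; "joints": joint angles; "qd": joint speeds; "joint_torque": joint torques, N m; "tcp_pos": TCP position; "eef_rot": TCP orientation; "contact_force": force on the tool from outside, world axes, zero at the start; "moment": the same for the moment, N m; "gripper_width": finger opening in m.
Only numpy, scipy, OpenCV 4.12 (cv2) and the standard library are available. Lean on these libraries where they do the work, as an engineer would, in place of code of your own. Each camera call takes 0.05 s, during which the arm holds its last target. There are 200 camera calls.

## Task

The bench dog stands in the way inside the corner stop: drive it down flush with the bench using the mallet, not your hand or the leg, and put the mallet back on the bench, clear of the leg. Then raise the lying furniture leg upright, tenon up, tipping it up with its foot kept on the bench throughout, and leave it standing on its foot snug against both fences of the corner stop. Leave the plane, the offcut and the tin alone.

Things in the scene. Friction and masses are not known exactly. Their poses are not given: they have to be found in the camera images.
- corner_stop: Corner stop fixed to the bench: two dark wooden fences 18 mm thick and 50 mm high forming an L. Origin: the inner corner at bench level. The end fence's inner face is the plane x = 0 (it runs along +y to y = 70 mm); the side fence's inner face is the plane y = 0 (it runs along +x to x = 60 mm). The open work area is +x, +y; z is up. It differs in place and turn from run to run.
- corner_spot (a point): Point on the bench, 20 mm from the inner face of each fence (corner stop x = 20, y = 20 mm): the centre of the 40 mm square foot when the leg stands snug in the corner. Axes as the corner stop.
- dog (a joint): Square steel bench dog, 20 x 20 mm, in a hole of the bench at corner stop x = 32, y = 32 mm, so that it stands in the way of the leg. Value: how far it has been driven down, in m: 0 = 35 mm proud, 0.035 = flush with the bench top. It starts between 0 and 0.010. Its spring clip holds it at any height; pushing it down takes about 5 N and it does not come back up.
- dog_top (a point): Centre of the bench dog's flat top face.
- leg: Furniture leg of pale wood, lying on the bench: a post 40 x 40 mm in section and 158 mm long, with a 20 x 20 mm tenon 22 mm long centred on one end (180 mm in all), 0.13 to 0.27 kg. Origin: centre of the foot (the plain end face), so 20 mm above the bench as it lies. x runs along the leg from foot to tenon. Lying, its foot points to the end fence, 90 to 130 mm from it, and the tenon away from it.
- leg_tenon (a point): Centre of the tenon's end face, 180 mm from the foot along the leg.
- mallet: Wooden mallet, weighted head, about 0.36 kg, standing on one striking face with its handle level. Head 46 x 46 mm in plan, 84 mm from face to face. Origin: centre of the lower striking face, on the bench; z up; handle along +x, its centre line 42 mm above that face, 24 mm wide and 28 mm high, reaching from x = 23 to x = 140 mm. Centre of mass at x = 10 mm.
- mallet_handle (a point): Point on the handle's centre line, x = 66 mm from the head's centre, 42 mm above the face: a good place to grip it from above.
- plane: Bystander: wooden hand plane, 180 x 60 mm, about 75 mm high. Origin: centre of its underside.
- offcut: Bystander: flat plywood offcut 90 x 130 x 25 mm. Origin: centre of its underside.
- tin: Bystander: grey tin, 72 mm in diameter, 75 mm high. Origin: centre of its underside.
Things that resemble listed ones, but are neither listed nor needed, are in the scene too. Leave any turquoise look-alike of the leg alone. What is shaped like the mallet but turquoise is not meant.

How it is judged:
By the outcome, as a careful person would: the job done as asked, in the order asked, and still so for the second after the job is handed in, with the robot touching nothing.
It also fails if it takes over 67 s, if anything falls off the work surface, if the arm or the gripper's body presses on something with over 40 N, if the wrist force passes 120 N, or if a joint passes its speed limit or range.

## Working session

There is one attempt and no reset: what is moved stays moved. The work goes in short steps, Python scripts to look and compute and a tool call to move; the robot and the scene stay as the last step left them, time stands still between calls to the robot, and variables do not carry over. Pictures are saved under pics/ and viewed, about 8 in all and at most 12, crops included, and the job is handed in when it is done.

Besides the shell and the picture viewer there is one more tool, called after "Emit:" in YAML: its name, and indented under it one key for each argument. carry_out: Moves the arm, as the interface text tells. Its arguments: {"type":"object","properties":{"motion":{"type":"array"},"grip_force":{"type":"number"}},"required":["motion"]}

```bash
mkdir -p pics; ls
cat > h.py <<'E'
import numpy as np, cv2
from plant import r
def cap(n,f=None):
    c=r.capture(n)
    c['bgr']=cv2.cvtColor(np.asarray(c['pixels'],np.uint8),cv2.COLOR_RGB2BGR)
    for k in 'KRt': c[k]=np.array(c[k],float)
    if f: cv2.imwrite(f,c['bgr'])
    return c
def ray(c,uv,z):
    d=c['R'].T@np.linalg.inv(c['K'])@np.array([uv[0],uv[1],1.]); o=-c['R'].T@c['t']
    return o+d*(z-o[2])/d[2]
def proj(c,X):
    p=c['K']@(c['R']@np.array(X,float)+c['t']); return p[:2]/p[2]
E
python3 - <<'E'
from h import *
ims=[]
for n in('scene','side','wrist'):
    c=cap(n,f'pics/{n}0.png'); np.savez(f'{n}0.npz',**{k:c[k] for k in ('K','R','t','bgr')}); print(n,-c['R'].T@c['t'],c['K'][0,0])
print(r.get_state())
E
```

```text
pics
scene [1.31544884 0.40071092 1.17056358] 401.2028387087162
side [0.4817518  0.90051228 1.17817373] 446.72307294677864
wrist [ 0.16855408 -0.65794139  0.38301336] 276.5455164590342
{'time_s': 0.15, 'joints': array([-5.24753622e+01,  2.05836385e+01,  6.46224803e-01, -1.29732552e-02,
       -7.01368413e+01, -1.65066424e+01]), 'qd': array([-0.07197654, -0.15291167,  0.06152392,  0.07383314, -0.07271346,
        0.00738514]), 'joint_torque': array([-1.10771707e-03, -5.83275676e+01,  2.93290883e+01,  7.00119182e+00,
        8.79400119e-03, -1.28790234e-04]), 'tcp_pos': array([ 0.24192666, -0.62976174,  0.22582776]), 'eef_rot': array([ 1.79925340e+02, -9.40485570e-03, -1.58986414e+02]), 'contact_force': array([ 0.47485945, -0.39577341, -1.02296693]), 'moment': array([0.022689  , 0.02204105, 0.04902138]), 'gripper_width': 0.08767525663017639}
```

View pics/scene0.png

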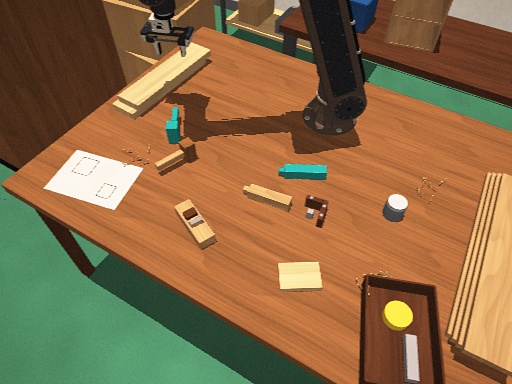

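View pics/side0.png

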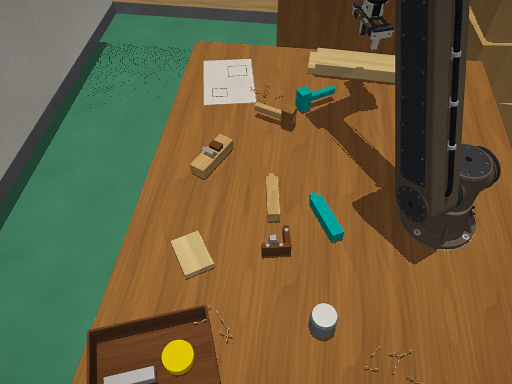

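The scene view shows the pale leg at about (268,197), the corner stop at (316,208) and the wooden mallet with its dark head at (178,158). The turquoise leg (303,172) and turquoise mallet (174,125) are look-alikes, so I'll leave them alone. The plane is at (195,223), the offcut at (300,276) and the tin at (395,208). Next I'll confirm with enlarged crops.

Run:
```python
import numpy as np,cv2
s=np.load('scene0.npz')['bgr'];d=np.load('side0.npz')['bgr']
def cr(im,x,y,w,h,k): return cv2.resize(im[y:y+h,x:x+w],None,fx=k,fy=k,interpolation=cv2.INTER_CUBIC)
a=cr(s,240,180,100,50,4);b=cr(s,145,130,100,50,4)
c=cr(d,250,165,57,100,4); e=cr(d,250,85,50,50,4)
o=np.zeros((400,800,3),np.uint8); o[:200,:400]=a;o[200:,:400]=b;o[:400,400:628]=c;o[:200,600:800]=e[:, :]
o[:400,400:628]=c; o[:200,630:800]=e[:,:170]
cv2.imwrite('pics/crop1.png',o)
```

```text
(no output)
```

View pics/crop1.png

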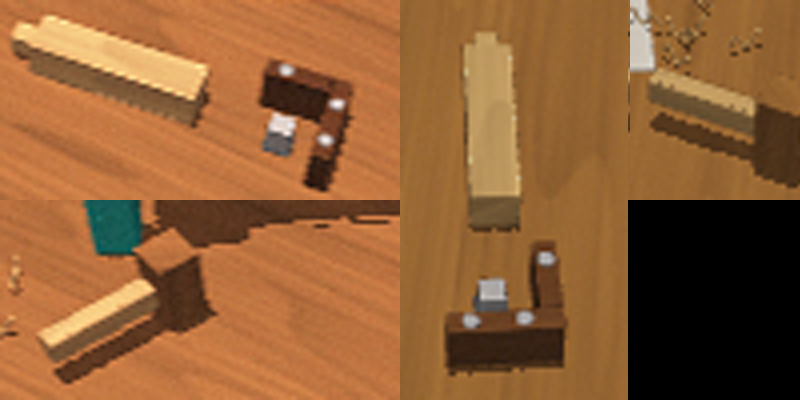

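The crops confirm it: pale wooden leg with tenon, steel dog inside the dark L, and a brown-headed mallet with a pale handle. The turquoise pair are not meant. Coarse positions next.

Run:
```python
from h import ray
import numpy as np
s=dict(np.load('scene0.npz'));d=dict(np.load('side0.npz'))
S=lambda x,y,z:print('scene',ray(s,(240+x/4,180+y/4),z).round(3))
M=lambda x,y,z:print('mal',ray(s,(145+x/4,130+(y-200)/4),z).round(3))
D=lambda x,y,z:print('side',ray(d,(250+(x-400)/4,165+y/4),z).round(3))
print('dogtop');S(283,120,.03);D(491,287,.03)
print('inner corner top');S(322,96,.05);D(533,311,.05)
print('end fence outer end of inner edge');D(446,313,.05)
print('leg foot top corners');S(210,66,.04);S(195,95,.04);D(469,195,.04);D(520,193,.04)
print('leg shoulder');D(462,45,.04);D(512,43,.04)
print('mallet head top c');M(167,247,.084);print('handle end top c');M(46,335,.056);M(150,287,.056)
```

```text
dogtop
scene [0.513 0.156 0.03 ]
side [0.518 0.158 0.03 ]
inner corner top
scene [0.487 0.179 0.05 ]
side [0.485 0.188 0.05 ]
end fence outer end of inner edge
side [0.548 0.197 0.05 ]
leg foot top corners
scene [0.5   0.077 0.04 ]
scene [0.535 0.08  0.04 ]
side [0.543 0.081 0.04 ]
side [0.504 0.074 0.04 ]
leg shoulder
side [ 0.565 -0.072  0.04 ]
side [ 0.524 -0.08   0.04 ]
mallet head top c
mal [ 0.505 -0.377  0.084]
handle end top c
mal [ 0.634 -0.424  0.056]
mal [ 0.536 -0.379  0.056]
```

Emit:
carry_out:
  motion: [0,0,0,-3.86,0.98,0,8.7,0,0,0,-3.86,0.98,0,8.7,0,0,0,-3.86,0.98,0,8.7,0,0,0,-3.86,0.98,0,8.7,0,0,0,-3.86,0.98,0,8.7,0,0,0,-3.86,0.98,0,8.7,0,0,0,-3.86,0.98,0,8.7,0,0,0,-3.86,0.98,0,8.7,0,0,0,-3.86,0.98,0,8.7,0,0,0,-3.86,0.98,0,8.7,0,0,6.8,0,0,0,8.7,0,0,6.8,0,0,0,8.7,0,0,6.8,0,0,0,8.7,0,0,6.8,0,0,0,8.7,0,0,6.8,0,0,0,8.7,0,0,6.8,0,0,0,8.7,0,0,0,0,0,0,8.7]

```text
time_s: 1.57
tcp_pos: [0.5671, -0.4, 0.2261]
eef_rot: [180.0, -0.0, 159.9]
contact_force: [-0.2, 0.3, -0.4]
gripper_width: 0.0869
```

Run:
```python
from h import *
c=cap('wrist','pics/w1.png'); np.savez('w1.npz',**{k:c[k] for k in ('K','R','t','bgr')})
s=r.get_state(); print(s['time_s'],s['tcp_pos'],s['eef_rot'],s['joints'],s['contact_force'])
```

```text
1.6167 [ 0.567126   -0.40003975  0.22620457] [ 1.79992972e+02 -3.38396000e-02  1.60326972e+02] [-1.91594280e+01  2.23615529e+01  3.36715080e+00 -7.75165714e-03
 -7.10393733e+01 -9.05110813e+01] [ 0.38204952  1.16079967 -0.49655084]
```

View pics/w1.png

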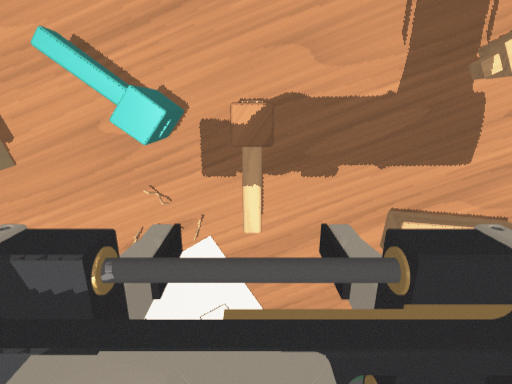

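The wooden mallet's head top is centred at about (252,124). The handle runs down to (253,232) and is nearly in line with tool x.

Run:
```python
from h import *
c=dict(np.load('w1.npz'))
for n,p,z in [('headtop tl',(231,103),.084),('tr',(273,102),.084),('bl',(231,146),.084),('br',(273,146),.084),('h end top L',(244.5,232),.056),('h end R',(261,232),.056),('h near head L',(243,148),.056),('R',(262,148),.056)]: print(n,ray(c,p,z).round(4))
```

```text
headtop tl [ 0.4825 -0.39    0.084 ]
tr [ 0.4965 -0.349   0.084 ]
bl [ 0.5237 -0.406   0.084 ]
br [ 0.5393 -0.3635  0.084 ]
h end top L [ 0.6359 -0.433   0.056 ]
h end R [ 0.6433 -0.413   0.056 ]
h near head L [ 0.5336 -0.3967  0.056 ]
R [ 0.5414 -0.3756  0.056 ]
```

Emit:
carry_out:
  motion: [0,0,0,-0.5,0.3,4.06,8.7,0,0,0,0,0,4.06,8.7,0,0,0,0,0,4.06,8.7,0,0,0,0,0,4.06,8.7,0,0,0,0,0,4.06,8.7,0,0,0,0,0,0,8.7,0,0,0,0,0,0,1.5,0,0,0,0,0,0,1.5,0,0,0,0,0,0,1.5,0,0,0,0,0,0,1.5,0,0,0,0,0,0,1.5,0,0,0,0,0,0,1.5,0,0,0,0,0,0,1.5,0,0,0,0,0,0,1.5]
  grip_force: 60

```text
time_s: 2.78
tcp_pos: [0.5731, -0.3991, 0.0241]
eef_rot: [180.0, 0.0, 160.2]
contact_force: [-0.1, 0.3, -0.5]
gripper_width: 0.0393
```

Emit:
carry_out:
  motion: [0,0,0,0,0,0,1.5,0,0,0,0,0,0,1.5,0,0,0,0,0,0,1.5,0,0,0,0,0,0,1.5,0,0,0,0,0,0,1.5,0,0,0,0,0,0,1.5,0,0,0,0,0,-1,1.5,0,0,0,0,0,-3,1.5,0,0,0,0,0,-4,1.5,0,0,0,0,0,-4,1.5,0,0,0,0,0,-4,1.5,0,0,0,0,0,-3,1.5]

```text
time_s: 3.78
tcp_pos: [0.5732, -0.3992, 0.2178]
eef_rot: [-180.0, 0.2, 160.2]
contact_force: [1.0, -1.0, -3.5]
gripper_width: 0.0232
```

Emit:
carry_out:
  motion: [0,0,0,1.25,3.67,0,1.5,0,0,0,1.25,3.67,0,1.5,0,0,0,1.25,3.67,0,1.5,0,0,0,1.25,3.67,0,1.5,0,0,0,1.25,3.67,0,1.5,0,0,0,1.25,3.67,0,1.5,0,0,0,1.25,3.67,0,1.5,0,0,0,1.25,3.67,0,1.5,0,0,0,1.25,3.67,0,1.5,0,0,0,1.25,3.67,0,1.5,0,0,0,1.25,3.67,0,1.5,0,0,0,1.25,3.67,0,1.5,0,0,-7,0,0,0,1.5,0,0,-7,0,0,0,1.5,0,0,-7,0,0,0,1.5,0,0,-7,0,0,0,1.5,0,0,0,0,0,0,1.5]

```text
time_s: 5.2
tcp_pos: [0.5803, 0.0663, 0.2136]
eef_rot: [180.0, -0.0, -171.4]
contact_force: [-0.0, 0.1, -3.7]
gripper_width: 0.0238
```

Run:
```python
from h import *
c=cap('wrist','pics/w2.png'); np.savez('w2.npz',**{k:c[k] for k in ('K','R','t','bgr')})
s=r.get_state(); print(s['time_s'],s['tcp_pos'],s['eef_rot'],s['joints'],s['contact_force'])
```

```text
5.25 [0.58043719 0.0662129  0.21363573] [ 1.79986529e+02 -2.70275734e-02 -1.71897711e+02] [ 2.56597659e+01  1.25846705e+01 -1.21801656e+01 -2.31186396e-02
 -6.52568707e+01 -1.07547800e+02] [-0.56424409  0.24099445 -3.54780307]
```

View pics/w2.png

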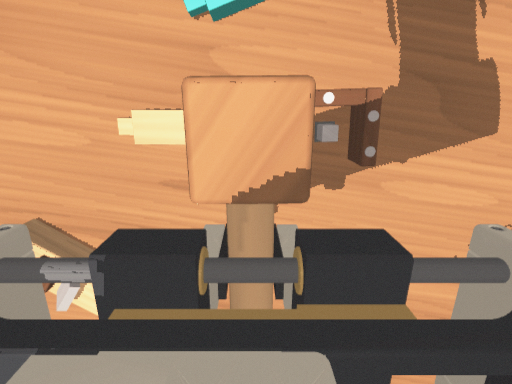

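The mallet is held level, with its head at about (249,140). To its right are the dog (327,131), the side fence's strip at the top (row ~97) and the end fence at the right (col ~365). The leg is at the left (160,127).

Run:
```python
import numpy as np,cv2
d=np.load('w2.npz')['bgr']
im=cv2.resize(d[80:180,305:395],None,fx=6,fy=6,interpolation=cv2.INTER_CUBIC); im=cv2.convertScaleAbs(im,alpha=2)
im2=cv2.resize(d[95:160,110:190],None,fx=3,fy=3,interpolation=cv2.INTER_CUBIC)
o=np.zeros((600,800,3),np.uint8);o[:,:540]=im;o[:195,545:785]=im2
cv2.imwrite('pics/crop2.png',o)
```

```text
(no output)
```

View pics/crop2.png

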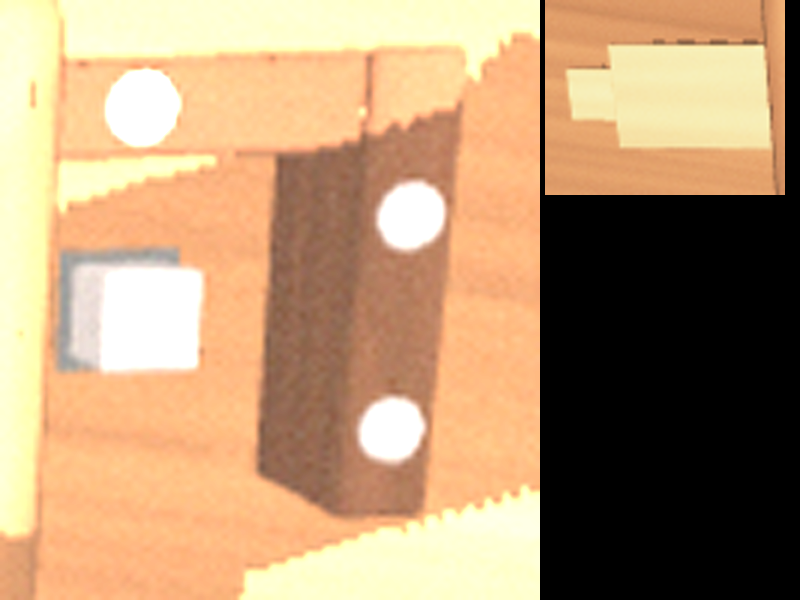

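```bash
cat > m.py <<'E'
from h import *
c=dict(np.load('w2.npz'))
P=lambda x,y,z: ray(c,(305+(x-.5*0)/6,80+y/6),z)
ic0=P(277,155,0); ic5=P(363,140,.05); e0=P(260,472,0); e5=P(337,516,.05)
print('ic',ic0.round(4),ic5.round(4)); print('fence end',e0.round(4),e5.round(4))
for a,b in((ic0,e0),(ic5,e5)):
    v=b-a; print('len',np.linalg.norm(v[:2]),'yaw y-axis',np.degrees(np.arctan2(v[1],v[0])))
for z in(.025,.03,.035):
    q=[P(x,y,z) for x,y in((101,267),(203,269),(198,370),(101,372))]
    print(z,np.mean(q,0).round(4),[np.linalg.norm(q[i]-q[i-1]).round(4) for i in range(4)])
    o=(ic0+ic5)/2; a=np.radians(8.0); ya=np.array([np.cos(a),np.sin(a)]); xa=np.array([ya[1],-ya[0]])
    d=(np.mean(q,0)-o)[:2]; print('  corner xy',d@xa,d@ya)
L=lambda x,y,z: ray(c,(110+(x-545)/3,95+y/3),z)
for n,x,y,z in(('shTL',608,45,.04),('shBL',621,147,.04),('upper edge R',762,45,.04),('low edge R',768,148,.04),('tenT',567,69,.03),('tenB',575,121,.03)): print(n,L(x,y,z).round(4))
E
python3 m.py
```

```text
ic [0.4818 0.1826 0.    ] [0.4797 0.1804 0.05  ]
fence end [0.549  0.1961 0.    ] [0.549  0.1942 0.05  ]
len 0.06847725284795146 yaw y-axis 11.343769089045946
len 0.07064490726041375 yaw y-axis 11.262934176575483
0.025 [0.5185 0.1566 0.025 ] [np.float64(0.0212), np.float64(0.0208), np.float64(0.0204), np.float64(0.02)]
  corner xy 0.02997208223573834 0.033917295146834975
0.03 [0.5183 0.1551 0.03  ] [np.float64(0.0209), np.float64(0.0205), np.float64(0.0201), np.float64(0.0197)]
  corner xy 0.03139792894761201 0.03348528739493616
0.035 [0.5181 0.1536 0.035 ] [np.float64(0.0206), np.float64(0.0202), np.float64(0.0198), np.float64(0.0195)]
  corner xy 0.03282377565948572 0.03305327964303724
shTL [ 0.526  -0.0801  0.04  ]
shBL [ 0.5643 -0.0741  0.04  ]
upper edge R [ 0.5172 -0.0218  0.04  ]
low edge R [ 0.5561 -0.0164  0.04  ]
tenT [ 0.5383 -0.1001  0.03  ]
tenB [ 0.5584 -0.0967  0.03  ]
```

Run:
```python
from h import *
c=dict(np.load('w2.npz'))
q=np.array([ray(c,p,.2746) for p in((184,79),(314,77),(311,200),(190,201))]); print(q.round(4),q.mean(0))
t=np.array([.5804,.0662]);a=np.radians(-171.8); x=np.array([np.cos(a),np.sin(a)]);y=np.array([np.sin(a),-np.cos(a)])
d=q.mean(0)[:2]-t; print('head in tool',d@x,d@y)
d=np.array([.5869,.1670])-t; print('move in tool',d@x,d@y)
```

```text
[[0.4972 0.0322 0.2746]
 [0.4903 0.0738 0.2746]
 [0.5316 0.0817 0.2746]
 [0.5386 0.0377 0.2746]] [0.51443655 0.05634339 0.2746    ]
head in tool 0.0666948932752705 -0.0003475406647765094
move in tool -0.02081054201841612 0.09884235600641933
```

Emit:
carry_out:
  motion: [0,0,0,-0.69,3.29,0,1.5,0,0,0,-0.69,3.29,0,1.5,0,0,0,-0.69,3.29,0,1.5,0,0,-3.1,0,0,0,1.5,0,0,0,0,0,3.25,1.5,0,0,0,0,0,3.25,1.5,0,0,0,0,0,3.25,1.5,0,0,0,0,0,3.0,1.5,0,0,0,0,0,0,1.5]

```text
time_s: 6.0
tcp_pos: [0.5832, 0.1648, 0.0799]
eef_rot: [-179.9, -0.6, -169.0]
contact_force: [-0.7, -0.8, -4.3]
gripper_width: 0.0238
```

Emit:
carry_out:
  motion: [0,0,0,-0.3,0.1,0,1.5,0,0,0,0,0,0.8,1.5,0,0,0,0,0,0.8,1.5,0,0,0,0,0,0.8,1.5,0,0,0,0,0,0.8,1.5,0,0,0,0,0,0.6,1.5,0,0,0,0,0,0.6,1.5,0,0,0,0,0,0.4,1.5]

```text
time_s: 6.67
tcp_pos: [0.5902, 0.1685, 0.0378]
eef_rot: [180.0, 0.0, -168.7]
contact_force: [-0.6, 0.3, 0.9]
gripper_width: 0.0236
```

Emit:
carry_out:
  motion: [0,0,0,0.2,0,0.4,1.5,0,0,0,0,0,0.4,1.5,0,0,0,0,0,0.3,1.5,0,0,0,0,0,0.2,1.5,0,0,0,0,0,0.1,1.5,0,0,0,0,0,0,1.5,0,0,0,0,0,0,1.5]

```text
time_s: 7.25
tcp_pos: [0.5876, 0.1678, 0.0238]
eef_rot: [-180.0, -0.0, -168.7]
contact_force: [2.1, -0.1, -2.0]
gripper_width: 0.0236
```

Emit:
carry_out:
  motion: [0,0,0,0,0,0.1,1.5,0,0,0,0,0,0.1,1.5,0,0,0,0,0,0.1,1.5,0,0,0,0,0,0,1.5,0,0,0,0,0,0,1.5]

```text
time_s: 7.67
tcp_pos: [0.5884, 0.1679, 0.0227]
eef_rot: [-180.0, 0.1, -168.6]
contact_force: [-0.6, -0.3, 13.1]
gripper_width: 0.0236
```

Run:
```python
from h import *
s=r.get_state(); print(s['time_s'],s['tcp_pos'],s['eef_rot'],s['contact_force'],s['moment'])
```

```text
7.6667 [0.58836234 0.16788363 0.02274116] [-1.79978909e+02  5.03076999e-02 -1.68629673e+02] [-0.61872384 -0.29426622 13.09514412] [-0.29287832  1.21698546  0.08958351]
```

Emit:
carry_out:
  motion: [0,0,0,0,0,-2,1.5,0,0,0,0,0,-4,1.5,0,0,0,0,0,-4,1.5,0,0,0,0,0,-4,1.5,0,0,0,0,0,-4,1.5,0,0,0,0,-3.3,-1,1.5,0,0,0,0,-3.3,0,1.5,0,0,0,0,-3.3,0,1.5,0,0,0,0,0,0,1.5]

```text
time_s: 8.42
tcp_pos: [0.6065, 0.0663, 0.2105]
eef_rot: [-180.0, -0.1, -168.9]
contact_force: [-0.8, 1.3, -3.4]
gripper_width: 0.0237
```

Run:
```python
from h import *
c=cap('wrist'); np.savez('w3.npz',**{k:c[k] for k in ('K','R','t','bgr')})
s=r.get_state(); print(s['time_s'],s['tcp_pos'],s['eef_rot'],s['contact_force'])
d=c['bgr']; p=proj(c,[.5187,.1564,0]).round().astype(int); print(p)
x0,y0=min(p[0]-50,412),max(0,p[1]-50)
im=cv2.resize(d[y0:y0+100,x0:x0+100],None,fx=4,fy=4,interpolation=cv2.INTER_CUBIC)
e=cap('side')['bgr'][165:265,250:330]; im2=cv2.resize(e,None,fx=4,fy=4,interpolation=cv2.INTER_CUBIC)
cv2.imwrite('pics/c3.png',np.hstack([cv2.convertScaleAbs(im,alpha=1.5),im2]))
```

```text
8.4667 [0.6063866  0.06804175 0.21016109] [ 1.79998742e+02 -1.50007076e-01 -1.68889326e+02] [ 0.14251689 -0.02008872 -4.51262072]
[332 115]
```

View pics/c3.png

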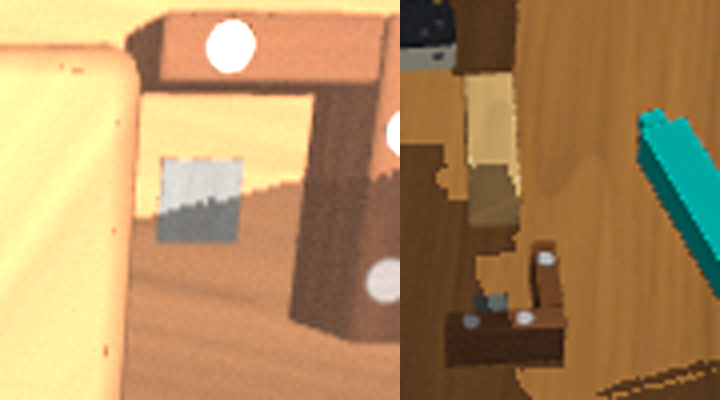

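The dog's square is now centred at (332,115), which is exactly where the z=0 hole position projects. No side faces show, so it is flush. Next I'll take the mallet back to its own clear spot.

Emit:
carry_out:
  motion: [0,0,0,1.03,-3.76,0,1.5,0,0,0,1.03,-3.76,0,1.5,0,0,0,1.03,-3.76,0,1.5,0,0,0,1.03,-3.76,0,1.5,0,0,0,1.03,-3.76,0,1.5,0,0,0,1.03,-3.76,0,1.5,0,0,0,1.03,-3.76,0,1.5,0,0,0,1.03,-3.76,0,1.5,0,0,0,1.03,-3.76,0,1.5,0,0,0,1.03,-3.76,0,1.5,0,0,0,1.03,-3.76,0,1.5,0,0,0,1.03,-3.76,0,1.5,0,0,7,0,0,0,1.5,0,0,7,0,0,0,1.5,0,0,7,0,0,0,1.5,0,0,7,0,0,0,1.5,0,0,3,0,0,0,1.5,0,0,0,0,0,0,1.5]

```text
time_s: 10.02
tcp_pos: [0.5748, -0.3945, 0.2099]
eef_rot: [180.0, -0.1, 160.2]
contact_force: [0.3, 0.0, -3.9]
gripper_width: 0.0235
```

Emit:
carry_out:
  motion: [0,0,0,0,0,4,1.5,0,0,0,0,0,4,1.5,0,0,0,0,0,4,1.5,0,0,0,0,0,3,1.5,0,0,0,0,0,2,1.5,0,0,0,0,0,1,1.5,0,0,0,0,0,0.2,1.5,0,0,0,0,0,0,1.5,0,0,0,0,0,0,1.5]

```text
time_s: 10.77
tcp_pos: [0.576, -0.3961, 0.0307]
eef_rot: [-180.0, 0.1, 160.4]
contact_force: [-0.3, -0.0, -3.2]
gripper_width: 0.0236
```

Emit:
carry_out:
  motion: [0,0,0,0,0,0.3,1.5,0,0,0,0,0,0.2,1.5,0,0,0,0,0,0.15,1.5,0,0,0,0,0,0.05,1.5,0,0,0,0,0,0,1.5,0,0,0,0,0,0,1.5]

```text
time_s: 11.27
tcp_pos: [0.5753, -0.396, 0.0231]
eef_rot: [-180.0, 0.1, 160.3]
contact_force: [-0.1, 0.1, 4.2]
gripper_width: 0.0237
```

Emit:
carry_out:
  motion: [0,0,0,0,0,0,8.7,0,0,0,0,0,0,8.7,0,0,0,0,0,0,8.7,0,0,0,0,0,0,8.7,0,0,0,0,0,0,8.7,0,0,0,0,0,0,8.7,0,0,0,0,0,-1,8.7,0,0,0,0,0,-3,8.7,0,0,0,0,0,-4,8.7,0,0,0,0,0,-4,8.7,0,0,0,0,0,-4,8.7,0,0,0,0,0,-4,8.7]

```text
time_s: 12.27
tcp_pos: [0.5744, -0.3958, 0.2251]
eef_rot: [-180.0, 0.0, 160.3]
contact_force: [1.2, -0.9, 0.1]
gripper_width: 0.0866
```

Emit:
carry_out:
  motion: [0,0,0,1.75,3.8,0,8.7,0,0,0,1.75,3.8,0,8.7,0,0,0,1.75,3.8,0,8.7,0,0,0,1.75,3.8,0,8.7,0,0,0,1.75,3.8,0,8.7,0,0,0,1.75,3.8,0,8.7,0,0,0,1.75,3.8,0,8.7,0,0,-7,0,0,0,8.7,0,0,-7,0,0,0,8.7,0,0,-7,0,0,0,8.7,0,0,-7,0,0,0,8.7,0,0,-7,0,0,0,8.7,0,0,-7,0,0,0,8.7,0,0,-7,0,0,0,8.7,0,0,-7,0,0,0,8.7,0,0,-7,0,0,0,8.7,0,0,-7,0,0,0,8.7,0,0,-7,0,0,0,8.7,0,0,-7,0,0,0,8.7,0,0,-7,0,0,0,8.7]

```text
time_s: 13.93
tcp_pos: [0.5491, -0.1053, 0.223]
eef_rot: [-180.0, 0.0, -108.3]
contact_force: [0.1, 0.5, -0.2]
gripper_width: 0.0868
```

Emit:
carry_out:
  motion: [0,0,-7,0,0,0,8.7,0,0,-7,0,0,0,8.7,0,0,-7,0,0,0,8.7,0,0,-6,0,0,0,8.7,0,0,0,0,0,0,8.7]

```text
time_s: 14.35
tcp_pos: [0.5491, -0.1053, 0.2229]
eef_rot: [-180.0, -0.0, -81.4]
contact_force: [0.4, -0.2, 0.0]
gripper_width: 0.0867
```

Run:
```python
from h import *
c=cap('wrist','pics/w4.png'); np.savez('w4.npz',**{k:c[k] for k in ('K','R','t','bgr')})
s=r.get_state(); print(s['time_s'],s['tcp_pos'],s['eef_rot'],s['joints'],s['contact_force'])
```

```text
14.4 [ 0.54913459 -0.10530452  0.2228208 ] [-1.79952954e+02 -2.35450643e-03 -8.17873355e+01] [ 9.20815137e+00  9.79679064e+00 -1.45029412e+01  3.48109739e-03
 -6.56532701e+01 -9.96919666e-01] [ 0.30959845 -0.71913018  0.43264621]
```

View pics/w4.png

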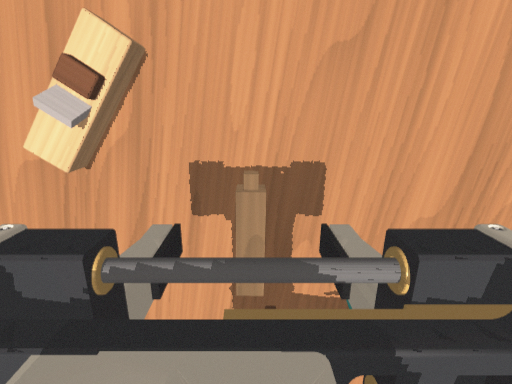

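The leg lies straight along tool x in this view. The tenon tip is at (251,172), the shoulder corners at (236,187) and (266,187), and the body's sides are vertical.

Run:
```python
from h import *
c=dict(np.load('w4.npz'))
for n,p,z in [('sh L',(236,187),.04),('sh R',(266,187),.04),('ft L',(236,296),.04),('ft R',(264.5,296),.04),('ten',(251,172),.03)]: print(n,ray(c,p,z).round(4))
```

```text
sh L [ 0.5646 -0.083   0.04  ]
sh R [ 0.5266 -0.0887  0.04  ]
ft L [0.5426 0.0804 0.04  ]
ft R [0.5016 0.0743 0.04  ]
ten [ 0.5482 -0.103   0.03  ]
```

Emit:
carry_out:
  motion: [0,-5,0,0,0,1.7,8.7,0,-5,0,0,0,1.7,8.7,0,-5,0,0,0,1.7,8.7,0,-5,0,0,0,1.7,8.7,0,-5,0,0,0,1.7,8.7,0,-5,0,0,0,1.7,8.7,0,0,0,0,0,0,8.7,0,0,0,0,0,0,8.7]

```text
time_s: 15.07
tcp_pos: [0.5456, -0.0851, 0.1222]
eef_rot: [179.7, 30.0, -82.1]
contact_force: [0.2, -0.2, 1.0]
gripper_width: 0.0872
```

Emit:
carry_out:
  motion: [0,0,0,2.2,0,0,8.7,0,0,0,0,0,3,8.7,0,0,0,0,0,3,8.7,0,0,0,0,0,3,8.7,0,0,0,0,0,1.6,8.7,0,0,0,0,0,0.6,8.7,0,0,0,0,0,0,8.7,0,0,0,0,0,0,8.7]

```text
time_s: 15.73
tcp_pos: [0.5418, -0.0472, 0.0173]
eef_rot: [-179.9, 29.9, -81.5]
contact_force: [0.6, 0.0, 0.8]
gripper_width: 0.087
```

Emit:
carry_out:
  motion: [0,0,0,0.3,0,0.5,8.7,0,0,0,0,0,0,3,0,0,0,0,0,0,3,0,0,0,0,0,0,3,0,0,0,0,0,0,3,0,0,0,0,0,0,3,0,0,0,0,0,0,3,0,0,0,0,0,0,3,0,0,0,0,0,0,3,0,0,0,0,0,0,3,0,0,0,0,0,0,3]
  grip_force: 30

```text
time_s: 16.65
tcp_pos: [0.5406, -0.0472, 0.0097]
eef_rot: [180.0, 30.0, -81.7]
contact_force: [0.1, -0.6, -0.1]
gripper_width: 0.0399
```

```bash
cat > tip.py <<'E'
from h import *
from scipy.spatial.transform import Rotation as Ro
s=r.get_state(); R=Ro.from_euler('xyz',s['eef_rot'],degrees=True).as_matrix(); p=s['tcp_pos']
print(s['time_s'],p,s['eef_rot'],s['contact_force'],s['gripper_width'],s['joints'].round(1))
E
cat > tip1.py <<'E'
from tip import *
piv=np.array([.522,.078,0])  # foot lower edge
v=R.T@(piv-p); print('pivot in tool',v)
for d in(4,5): print(d,((v-Ro.from_rotvec([0,d,0],degrees=True).apply(v))*100).round(3))
E
python3 tip1.py
```

```text
16.65 [ 0.5406498  -0.0472372   0.00972216] [179.9958015   29.99761011 -81.68361765] [ 0.07612207 -0.5593598  -0.13426579] 0.039918900811898195 [ -7.2  30.7  -9.7 -32.8 -62.7  34.2]
pivot in tool [-0.10479611  0.00033424  0.07172417]
4 [-0.526  0.    -0.714]
5 [-0.665 -0.    -0.886]
```

Emit:
carry_out:
  motion: [0,5,0,-0.66,0,-0.88,3,0,5,0,-0.66,0,-0.88,3,0,5,0,-0.66,0,-0.88,3,0,5,0,-0.66,0,-0.88,3,0,0,0,0,0,0,3,0,0,0,0,0,0,3]

```text
time_s: 17.15
tcp_pos: [0.5386, -0.0344, 0.053]
eef_rot: [-179.9, 10.0, -81.4]
contact_force: [-0.3, 0.4, -0.7]
gripper_width: 0.0397
```

```bash
cat > tip2.py <<'E'
from tip import *
v0=np.array([-0.10479611,0.00033424,0.07172417])
print('implied pivot',(p+R@v0).round(4))
c=cap('side'); q=proj(c,p).round().astype(int)
E
python3 tip2.py
```

```text
17.15 [ 0.53863406 -0.03441892  0.05296879] [-179.94239731   10.0271178   -81.423029  ] [-0.26953529  0.39472774 -0.7313494 ] 0.03971583445860704 [  9.3  20.  -21.3 -13.3 -49.3   8. ]
implied pivot [0.5211 0.0799 0.0006]
```

Emit:
carry_out:
  motion: [0,5,0,-0.66,0,-0.78,3,0,5,0,-0.66,0,-0.88,3,0,5,0,-0.66,0,-0.88,3,0,5,0,-0.66,0,-0.88,3,0,5,0,-0.66,0,-0.88,3,0,0,0,0,0,0,3,0,0,0,0,0,0,3]

```text
time_s: 17.78
tcp_pos: [0.5341, -0.0038, 0.0941]
eef_rot: [179.9, -15.0, -81.6]
contact_force: [0.3, 0.7, 0.1]
gripper_width: 0.0399
```

```bash
python3 tip2.py
```

```text
17.7833 [ 0.53410669 -0.00379417  0.09409372] [179.87909506 -14.99278618 -81.60189495] [0.33238162 0.68950766 0.11838361] 0.03990690064046157 [ 30.2  15.  -36.   19.3 -46.4 -36.1]
implied pivot [ 0.5216  0.0779 -0.0023]
```

Emit:
carry_out:
  motion: [0,5,0,-0.66,0,-0.96,3,0,5,0,-0.66,0,-0.88,3,0,5,0,-0.66,0,-0.88,3,0,5,0,-0.66,0,-0.88,3,0,5,0,-0.66,0,-0.88,3,0,0,0,0,0,0,3,0,0,0,0,0,0,3]

```text
time_s: 18.42
tcp_pos: [0.5282, 0.0437, 0.121]
eef_rot: [179.8, -40.1, -81.6]
contact_force: [2.0, 0.1, 3.4]
gripper_width: 0.0401
```

```bash
python3 tip2.py
python3 - <<'E'
from h import *
a=cap('side')['bgr'][100:270,200:340];b=cap('scene')['bgr'][120:240,220:350]
a=cv2.resize(a,(400,486));b=cv2.resize(b,(400,369));o=np.zeros((486,800,3),np.uint8);o[:,:400]=a;o[:369,400:]=b
cv2.imwrite('pics/t1.png',o)
E
```

```text
18.4167 [0.52822183 0.04368654 0.12101315] [179.82930491 -40.0990283  -81.61309838] [1.96647744 0.09746762 3.44914975] 0.04008165784328481 [ 45.9  21.7 -38.6  35.2 -62.1 -63.5]
implied pivot [ 0.5227  0.0772 -0.0014]
```

View pics/t1.png

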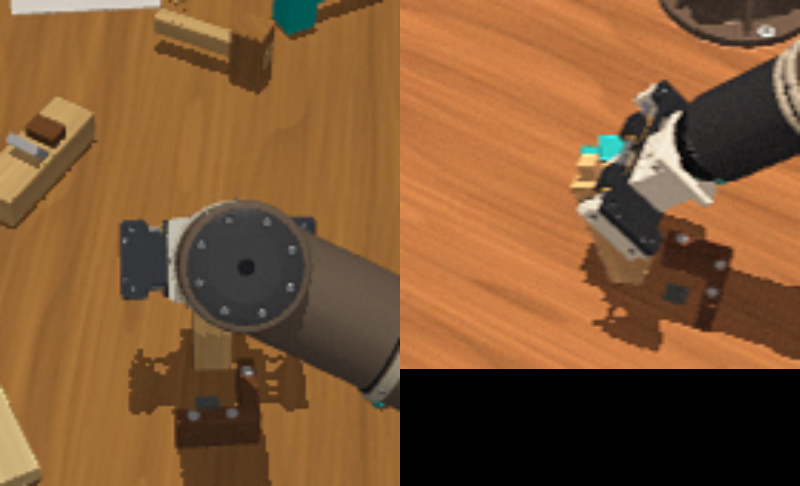

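The leg is tilted about 70° with its foot on the bench and the mallet is safely back. I'll finish the last 20°.

Emit:
carry_out:
  motion: [0,5,0,-0.71,0,-0.9,3,0,5,0,-0.66,0,-0.88,3,0,5,0,-0.66,0,-0.88,3,0,5,0,-0.66,0,-0.88,3,0,0,0,0,0,0,3,0,0,0,0,0,0,3]

```text
time_s: 19.07
tcp_pos: [0.5212, 0.0874, 0.1256]
eef_rot: [179.7, -60.3, -81.5]
contact_force: [1.7, 0.8, 7.5]
gripper_width: 0.0396
```

```bash
python3 tip2.py
```

```text
19.0667 [0.52123625 0.08739955 0.12563361] [179.73302568 -60.26074435 -81.47010089] [1.65806923 0.82414689 7.45781928] 0.03956146079859089 [ 55.   33.3 -35.1  37.7 -76.7 -74.9]
implied pivot [ 0.5221  0.0771 -0.0009]
```

Emit:
carry_out:
  motion: [0,0,0,0.04,0,-0.03,3,0,0,0,0,0,0,4.6,0,0,0,0,0,0,4.6,0,0,0,0,0,0,4.6,0,0,0,0,0,0,4.6,0,0,0,0,0,0,3,0,0,0,0,0,0,3,0,0,0,0,0,0,3,0,0,0,0,0,0,3,0,0,0,0,0,0,3]
  grip_force: 15

```text
time_s: 19.95
tcp_pos: [0.5209, 0.0876, 0.126]
eef_rot: [180.0, -60.0, -81.7]
contact_force: [0.3, -1.4, 0.4]
gripper_width: 0.0397
```

Emit:
carry_out:
  motion: [2.51,0,-1.45,0,-0.3,0,3,0,0,0,-0.5,0,-0.87,3,0,0,0,-0.5,0,-0.87,3,0,0,0,-0.5,0,-0.87,3,0,0,0,-0.5,0,-0.87,3,0,0,0,-0.5,0,-0.87,3,0,0,0,0,0,0,3,0,0,0,0,0,0,3]

```text
time_s: 20.62
tcp_pos: [0.5145, 0.1388, 0.1259]
eef_rot: [-179.9, -60.0, -78.8]
contact_force: [0.1, 1.8, 0.7]
gripper_width: 0.0404
```

```bash
cat > tip3.py <<'E'
from tip import *
xa=np.array([.196,-.981,0]);ya=np.array([.981,.196,0]);d=p-[.481,.1815,0]
print('tcp in corner',d@xa,d@ya,'force corner',s['contact_force']@xa,s['contact_force']@ya)
E
python3 tip3.py
```

```text
20.6167 [0.51446012 0.13880712 0.12593289] [-179.91791925  -59.95732265  -78.77311002] [0.09749028 1.82892821 0.71276723] 0.04037914944857677 [ 59.5  34.2 -32.6  36.1 -78.1 -74.5]
tcp in corner 0.04843989523893753 0.024456572284292346 force corner -1.7750704762209202 0.4541078906669847
```

Emit:
carry_out:
  motion: [0,0,0,-0.4,0,-0.69,3,0,0,0,-0.4,0,-0.69,3,0,0,0,-0.1,0,-0.17,3,0,0,0,-0.1,0,-0.17,3,0,0,0,0,0,0,3]

```text
time_s: 21.03
tcp_pos: [0.5101, 0.1566, 0.1262]
eef_rot: [179.9, -60.1, -78.8]
contact_force: [-0.1, -1.8, 1.5]
gripper_width: 0.04
```

```bash
python3 tip3.py
```

```text
21.0333 [0.51011161 0.15655426 0.12620524] [179.9454669  -60.06650313 -78.75813849] [-0.06551677 -1.83920512  1.4894962 ] 0.04002407640482865 [ 60.9  34.9 -30.8  34.8 -79.5 -74.2]
tcp in corner 0.030177642213779495 0.023669127721816743 force corner 1.7914189375442866 -0.4247561510077309
```

Emit:
carry_out:
  motion: [0,0,0,-0.05,0,-0.09,3,0,0,0,-0.05,0,-0.09,3,0,0,0,0,0.1,0,3,0,0,0,0,0.1,0,3,0,0,0,0,0.1,0,3,0,0,0,0,0,0,3]

```text
time_s: 21.53
tcp_pos: [0.5074, 0.1586, 0.1263]
eef_rot: [-179.9, -60.0, -78.9]
contact_force: [3.5, -2.9, 1.1]
gripper_width: 0.04
```

```bash
python3 tip3.py
```

```text
21.5333 [0.5073813  0.15861481 0.1262966 ] [-179.86785754  -59.96670987  -78.86458252] [ 3.51714343 -2.90908478  1.09866831] 0.03998307961054047 [ 61.3  34.8 -30.8  34.5 -79.5 -74.4]
tcp in corner 0.027621103981165813 0.021394560213701185 force corner 3.5431722793242737 2.880137083920423
```

Emit:
carry_out:
  motion: [0,0,0,-0.05,0.08,-0.09,3,0,0,0,-0.03,0.08,-0.05,3,0,0,0,0,0,0,3,0,0,0,0,0,0,3]

```text
time_s: 21.87
tcp_pos: [0.5055, 0.1598, 0.1264]
eef_rot: [-179.9, -60.0, -78.9]
contact_force: [4.0, -2.8, 2.6]
gripper_width: 0.04
```

```bash
python3 tip3.py
```

```text
21.8667 [0.50554209 0.15982176 0.12637392] [-179.88996348  -59.98728848  -78.85118438] [ 4.0179288  -2.84622217  2.62261382] 0.040044895928320945 [ 61.5  34.8 -30.8  34.3 -79.6 -74.5]
tcp in corner 0.026076601680086017 0.019826860038930028 force corner 3.5796579961532413 3.383728606789292
```

Emit:
carry_out:
  motion: [0,0,0,-0.05,0.08,-0.09,3,0,0,0,-0.03,0.08,-0.05,3,0,0,0,0,0,0,3,0,0,0,0,0,0,3]

```text
time_s: 22.2
tcp_pos: [0.5037, 0.1611, 0.1264]
eef_rot: [-179.9, -60.0, -78.8]
contact_force: [4.1, -2.6, 2.7]
gripper_width: 0.0404
```

```bash
python3 tip3.py
python3 - <<'E'
from h import *
a=cap('side')['bgr'][150:280,210:330];b=cap('scene')['bgr'][150:240,260:360]
a=cv2.resize(a,(400,433),interpolation=2);b=cv2.resize(b,(400,360),interpolation=2);o=np.zeros((433,800,3),np.uint8);o[:,:400]=a;o[:360,400:]=b
cv2.imwrite('pics/t2.png',o)
E
```

```text
22.2 [0.50366393 0.16111714 0.12639196] [-179.88952561  -59.99070714  -78.84832951] [ 4.07477351 -2.57431887  2.71469128] 0.04037347284259214 [ 61.7  34.8 -30.8  34.1 -79.7 -74.5]
tcp in corner 0.024437712986275003 0.01823827424706727 force corner 3.3240624207400398 3.492786309632571
```

View pics/t2.png

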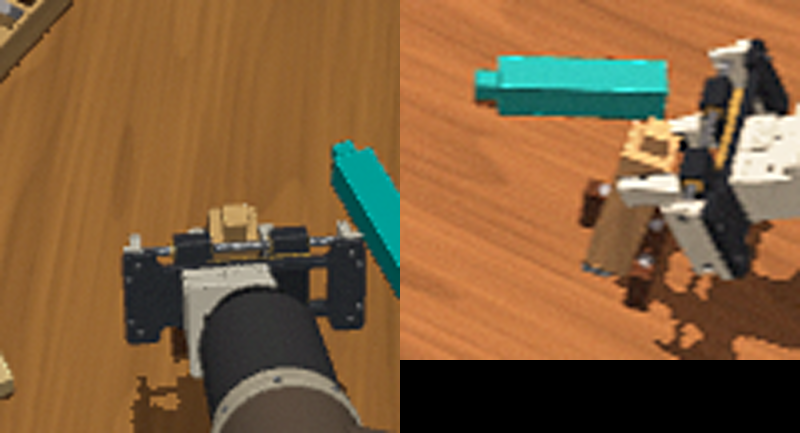

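Leg is upright in the corner, its foot covering nearly all of the dog. Only a thin strip of it shows at (600,268). The force has not risen clearly yet, so I'll push a bit further.

Emit:
carry_out:
  motion: [0,0,0,0,0.1,0,3,0,0,0,0,0.1,0,3,0,0,0,0,0,0,3,0,0,0,0,0,0,3]

```text
time_s: 22.63
tcp_pos: [0.5025, 0.1615, 0.1265]
eef_rot: [-179.7, -59.9, -78.9]
contact_force: [9.4, -3.1, 1.6]
gripper_width: 0.0401
```

```bash
python3 tip3.py
```

```text
22.6333 [0.50252198 0.16147578 0.12651999] [-179.73426416  -59.94515165  -78.91016519] [ 9.39879235 -3.09547874  1.60602283] 0.04011344657175221 [ 61.9  34.7 -30.9  34.  -79.6 -74.6]
tcp in corner 0.02386207138809726 0.017188311864052733 force corner 4.878827945663122 8.613501464634705
```

Emit:
carry_out:
  motion: [0,0,0,-0.05,0,-0.09,3,0,0,0,-0.05,0,-0.09,3,0,0,0,0,0,0,3,0,0,0,0,0,0,3]

```text
time_s: 22.97
tcp_pos: [0.5018, 0.1632, 0.1265]
eef_rot: [-179.8, -60.0, -78.9]
contact_force: [8.5, -3.1, 1.4]
gripper_width: 0.0405
```

```bash
python3 tip3.py
```

```text
22.9667 [0.5018474  0.16318514 0.1264508 ] [-179.7969657   -59.96198158  -78.88714835] [ 8.53104843 -3.06209093  1.39312661] 0.04048806546722735 [ 62.   34.8 -30.7  33.9 -79.8 -74.6]
tcp in corner 0.022052968838167524 0.016861588624477848 force corner 4.675996690745148 7.76878869150864
```

The side fence is in contact: y force went from about 3.5 to 8.6 N. In x the leg must have touched at TCP x≈30 mm and then pivoted in the pads. I'll back off in x and release so it settles flat, then look.

Emit:
carry_out:
  motion: [0,0,0,0.2,-0.05,0.34,3,0,0,0,0.2,0,0.34,3,0,0,0,0,0,0,3,0,0,0,0,0,0,3]

```text
time_s: 23.3
tcp_pos: [0.5037, 0.1557, 0.1262]
eef_rot: [-179.8, -59.9, -78.9]
contact_force: [5.5, 1.3, 2.5]
gripper_width: 0.0402
```

```bash
python3 tip3.py
python3 - <<'E'
from h import *
a=cap('side')['bgr'][180:280,220:320];b=cap('scene')['bgr'][170:240,280:345]
a=cv2.resize(a,(400,400),interpolation=2);b=cv2.resize(b,(390,420),interpolation=2);o=np.zeros((420,800,3),np.uint8);o[:400,:400]=a;o[:,410:]=b
cv2.imwrite('pics/t3.png',cv2.convertScaleAbs(o,alpha=1.4))
E
```

```text
23.3 [0.50365124 0.15574622 0.12619443] [-179.8116015   -59.87913287  -78.86685374] [5.51241972 1.27136952 2.45183333] 0.04020112977464198 [ 61.5  34.4 -31.5  34.4 -79.2 -74.7]
tcp in corner 0.02970410525104158 0.017173124547139453 force corner -0.1667792351149674 5.656872169883358
```

View pics/t3.png

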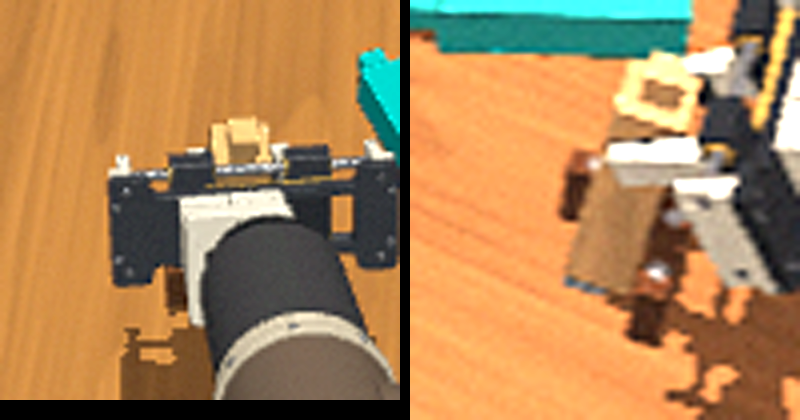

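Run:
```python
from h import *
c=cap('scene')
xa=np.array([.196,-.981,0]);ya=np.array([.981,.196,0])
# refine edges: print expected pixel positions of snug leg vs seen
def f(x,y,z):
    X=np.array([.481,.1815,0])+xa*x+ya*y+[0,0,z]; q=proj(c,X); return (410+(q[0]-280)*6).round(1),((q[1]-170)*6).round(1)
for n,a in(('foot40,40',(.04,.04,0)),('foot0,40',(0,.04,0)),('sh40,40',(.04,.04,.158)),('sh0,40',(0,.04,.158)),('sh40,0',(.04,0,.158)),('ten far',(.03,.03,.18)),('fence end top in',(0,.07,.05)),('fence outer top',(-.018,.07,.05)),('side fence end top in',(.06,0,.05)),('fence end out bottom',(-.018,.07,0))): print(n,f(*a))
```

```text
foot40,40 (np.float64(568.5), np.float64(282.9))
foot0,40 (np.float64(634.4), np.float64(301.6))
sh40,40 (np.float64(599.0), np.float64(116.3))
sh0,40 (np.float64(671.5), np.float64(135.9))
sh40,0 (np.float64(617.2), np.float64(62.5))
ten far (np.float64(626.6), np.float64(81.7))
fence end top in (np.float64(632.8), np.float64(293.4))
fence outer top (np.float64(663.9), np.float64(302.3))
side fence end top in (np.float64(561.8), np.float64(171.7))
fence end out bottom (np.float64(652.3), np.float64(350.8))
```

The foot sits where expected, but the shoulder appears about 8 mm off toward the end fence, a lean of roughly 3–4°. I'll release so it settles on its foot.

Emit:
carry_out:
  motion: [0,0,0,0,0,0,4.4,0,0,0,0,0,0,4.8,0,0,0,0,0,0,5.4,0,0,0,0,0,0,5.4,0,0,0,0,0,0,5.4,0,0,0,0,0,0,5.4]

```text
time_s: 23.95
tcp_pos: [0.5027, 0.1546, 0.1261]
eef_rot: [180.0, -60.0, -78.8]
contact_force: [0.3, -0.3, -0.6]
gripper_width: 0.0541
```

```bash
python3 tip3.py
cat > legm.py <<'E'
from h import *
from scipy.optimize import least_squares
c=cap('scene',None); im=c['bgr']
hsv=cv2.cvtColor(im,cv2.COLOR_BGR2HSV)
# pale lit top faces: print rough pixel map of tenon/shoulder region (rows 172-195, cols 310-335)
roi=hsv[174:222,302:330]
m=((roi[...,1]<150)&(roi[...,2]>150)&(roi[...,0]>10)&(roi[...,0]<28)).astype(int)
for i,r_ in enumerate(m): print(174+i,''.join('#' if v else '.' for v in r_))
E
python3 legm.py
```

```text
23.95 [0.50268104 0.15462547 0.12606078] [179.95695771 -60.01035206 -78.75605385] [ 0.32366118 -0.29894677 -0.62876239] 0.05410993879123612 [ 61.5  34.5 -31.5  34.3 -79.3 -74.6]
tcp in corner 0.03061340055415831 0.0160016883688424 force corner 0.3567043747753922 0.2589180486631511
174 ............................
175 ............................
176 ........................#...
177 ........................###.
178 ......................#.####
179 ..####........##############
180 ..............##############
181 ...........##########.......
182 ..........##########........
183 ..........#############.....
184 ..........###...#######.....
185 ..........####.....####.....
186 .........####......###......
187 .........####......###......
188 ........########..####......
189 .........#############......
190 ............#########.......
191 ................#####.......
192 ............................
193 ............................
194 ...................######...
195 ...........##..##########...
196 ..........################..
197 ..........################..
198 .....................#####..
199 ........................#.##
200 .....................#######
201 .....................#######
202 ...........................#
203 ............................
204 ......................###...
205 .......................#...#
206 ........................#...
207 ............................
208 ............................
209 ............................
210 ..........................#.
211 ..........................##
212 ...........................#
213 ...........................#
214 ............................
215 ............................
216 ............................
217 ...#........................
218 ..........##................
219 ............................
220 ............................
221 ............................
```

The leg settled upright: the shoulder corners now match the snug prediction to about a pixel. I'll regrip low and nudge it gently against both fences.

Emit:
carry_out:
  motion: [0,0,0,0,-0.15,0,5.4,0,0,0,-1.56,0,0.9,5.4,0,0,0,-1.56,0,0.9,5.4,0,0,0,-1.56,0,0.9,5.4,0,0,0,0,0,0,5.4,0,0,0,0,0,0,5.4]

```text
time_s: 24.5
tcp_pos: [0.5042, 0.1547, 0.072]
eef_rot: [179.8, -60.1, -78.7]
contact_force: [0.5, 0.9, 0.6]
gripper_width: 0.0544
```

```bash
python3 tip3.py
```

```text
24.5 [0.50424121 0.15472684 0.07201307] [179.84271414 -60.09825119 -78.65069801] [0.49904377 0.93024733 0.61875385] 0.05435028505438303 [ 61.2  39.1 -32.7  35.3 -74.6 -77.8]
tcp in corner 0.030819744219615586 0.017552089395637155 force corner -0.8147600513848268 0.6718904173996094
```

Emit:
carry_out:
  motion: [0,0,0,0,0,0,3,0,0,0,0,0,0,3,0,0,0,0,0,0,3,0,0,0,0,0,0,3,0,0,0,0,0,0,3,0,0,0,0,0,0,3]
  grip_force: 15

```text
time_s: 25.0
tcp_pos: [0.5051, 0.1557, 0.073]
eef_rot: [-179.8, -60.0, -78.9]
contact_force: [5.0, -1.1, 1.9]
gripper_width: 0.0406
```

```bash
python3 tip3.py
```

```text
25.0 [0.50507925 0.15567969 0.07302015] [-179.82175379  -59.96202054  -78.88901061] [ 5.01763728 -1.10294399  1.9162778 ] 0.040620328264730395 [ 61.2  38.9 -32.6  35.4 -74.6 -77.9]
tcp in corner 0.030049258565950712 0.018560960403972933 force corner 2.0654449623458806 4.706125147673913
```

Emit:
carry_out:
  motion: [0,0,0,-0.05,0,-0.09,3,0,0,0,0,0,0,3,0,0,0,0,0,0,3]

```text
time_s: 25.25
tcp_pos: [0.505, 0.1566, 0.073]
eef_rot: [-179.8, -60.0, -78.9]
contact_force: [7.2, -1.0, 1.2]
gripper_width: 0.0403
```

```bash
python3 tip3.py
```

```text
25.25 [0.50496578 0.15655891 0.07303653] [-179.82787788  -59.98349565  -78.88518947] [ 7.17029124 -0.97063654  1.15614407] 0.040326693165259664 [ 61.2  39.  -32.5  35.3 -74.7 -77.9]
tcp in corner 0.02916449871802268 0.018621979672979887 force corner 2.357571533683702 6.843810947249161
```

Emit:
carry_out:
  motion: [0,0,0,-0.05,0,-0.09,3,0,0,0,0,0,0,3,0,0,0,0,0,0,3]

```text
time_s: 25.5
tcp_pos: [0.5049, 0.1575, 0.0731]
eef_rot: [-179.8, -60.0, -78.9]
contact_force: [8.3, -2.1, -0.2]
gripper_width: 0.0408
```

```bash
python3 tip3.py
```

```text
25.5 [0.50487025 0.15751243 0.07308468] [-179.82133862  -59.99212631  -78.88816087] [ 8.29065027 -2.08217978 -0.18165308] 0.04082028626415012 [ 61.3  39.  -32.4  35.3 -74.8 -77.8]
tcp in corner 0.028210377381972962 0.018715155241672866 force corner 3.667585814666417 7.72502067678124
```

Emit:
carry_out:
  motion: [0,0,0,0,-0.1,0,3,0,0,0,0,0,0,3,0,0,0,0,0,0,3]

```text
time_s: 25.75
tcp_pos: [0.5051, 0.1573, 0.0729]
eef_rot: [-179.9, -60.0, -78.8]
contact_force: [4.5, -1.5, 4.0]
gripper_width: 0.0407
```

```bash
python3 tip3.py
```

```text
25.75 [0.50514172 0.15727371 0.07290653] [-179.93132344  -60.02490903  -78.83926815] [ 4.50970014 -1.47106907  4.02766155] 0.04067307989881451 [ 61.2  39.1 -32.3  35.2 -74.8 -77.8]
tcp in corner 0.02849776628821652 0.018934671652099954 force corner 2.327019984676695 4.135686295558841
```

Emit:
carry_out:
  motion: [0,0,0,-0.05,0,-0.09,3,0,0,0,0,0,0,3,0,0,0,0,0,0,3]

```text
time_s: 26.0
tcp_pos: [0.505, 0.1584, 0.0729]
eef_rot: [-179.9, -60.1, -78.8]
contact_force: [4.6, -2.2, 4.1]
gripper_width: 0.0407
```

```bash
python3 tip3.py; python3 legm.py | sed -n 5,22p
```

```text
26.0 [0.50502952 0.15836599 0.07290694] [-179.93030448  -60.05098288  -78.82118205] [ 4.64430042 -2.203541    4.06542196] 0.04068227455801495 [ 61.3  39.1 -32.2  35.2 -74.9 -77.8]
tcp in corner 0.027404253804901486 0.01903869423356681 force corner 3.0719566012903448 4.124164680752553
178 ................##..........
179 ..####..........######......
180 .............#########......
181 ............##########......
182 ............############....
183 ............####..#######...
184 ...........#####.....###....
185 ...........####.......##....
186 ...........#####.....###....
187 ...........#####.....###....
188 ..........#############.....
189 ..............#########.####
190 ..................##########
191 ..........#...........######
192 ......................######
193 ............................
194 ...........................#
195 ............................
```

At this height, pushing further in x just tips the leg slightly in the pads. I'll release so it settles flat, regrip at 60 N so it can't pivot, and push to first firm contact only.

Emit:
carry_out:
  motion: [0,0,0,0,0,0,4.4,0,0,0,0,0,0,5,0,0,0,0,0,0,5,0,0,0,0.15,-0.05,0.26,5,0,0,0,0,0,0,5,0,0,0,0,0,0,5,0,0,0,0,0,0,3,0,0,0,0,0,0,3,0,0,0,0,0,0,3,0,0,0,0,0,0,3,0,0,0,0,0,0,3]
  grip_force: 60

```text
time_s: 26.97
tcp_pos: [0.5059, 0.1556, 0.0721]
eef_rot: [-180.0, -60.0, -78.8]
contact_force: [2.1, 0.3, -1.5]
gripper_width: 0.04
```

```bash
python3 tip3.py; python3 legm.py | sed -n 5,22p
```

```text
26.9667 [0.50586064 0.15558594 0.07213507] [-179.99086324  -59.98713249  -78.78596389] [ 2.05115696  0.31627545 -1.46670608] 0.0399858926759243 [ 61.1  39.1 -32.5  35.4 -74.6 -77.8]
tcp in corner 0.030294380613211564 0.019309127995111353 force corner 0.09176055042656532 2.0741749699380017
178 ..............###...........
179 ..####........#######.......
180 ...........##########.......
181 ...........#########........
182 ...........############.....
183 ..........####...######.....
184 ..........####......###.....
185 ..........###......####.....
186 .........#####.....###......
187 .........########..###......
188 .........#############.....#
189 .............#########.###.#
190 .................###########
191 .....................#######
192 .....................#.#####
193 ............................
194 ..........................#.
195 ...........................#
```

Emit:
carry_out:
  motion: [0,0,0,-0.05,0,-0.09,3,0,0,0,0,0,0,3,0,0,0,0,0,0,3]

```text
time_s: 27.27
tcp_pos: [0.5056, 0.1566, 0.0721]
eef_rot: [-180.0, -60.0, -78.8]
contact_force: [2.2, 0.1, -2.0]
gripper_width: 0.0401
```

```bash
python3 tip3.py
```

```text
27.2667 [0.50564725 0.15661821 0.07214111] [-179.99173081  -59.99000103  -78.78411492] [ 2.21639574  0.14370251 -1.98793332] 0.04007666585301365 [ 61.1  39.1 -32.4  35.3 -74.7 -77.8]
tcp in corner 0.02923989233078022 0.019302117666323917 force corner 0.2934414027219214 2.2024499120855046
```

Emit:
carry_out:
  motion: [0,0,0,-0.03,0,0.02,3,0,0,0,-0.04,0,-0.07,3,0,0,0,0,0,0,3,0,0,0,0,0,0,3]

```text
time_s: 27.6
tcp_pos: [0.5055, 0.1572, 0.0721]
eef_rot: [-180.0, -60.0, -78.8]
contact_force: [3.5, -0.9, 0.2]
gripper_width: 0.04
```

```bash
python3 tip3.py
```

```text
27.6 [0.50553905 0.15716583 0.07207781] [-179.99194746  -60.02746497  -78.78764737] [ 3.5308347  -0.85387249  0.23440227] 0.03996372493832217 [ 61.2  39.1 -32.3  35.3 -74.7 -77.8]
tcp in corner 0.028681474158232165 0.01930331375967319 force corner 1.5296925109070332 3.296389837637494
```

Emit:
carry_out:
  motion: [0,0,0,-0.04,0,-0.07,3,0,0,0,0,0,0,3,0,0,0,0,0,0,3]

```text
time_s: 27.85
tcp_pos: [0.5054, 0.1579, 0.0721]
eef_rot: [180.0, -60.0, -78.8]
contact_force: [4.9, -3.4, 1.1]
gripper_width: 0.0402
```

```bash
python3 tip3.py
```

```text
27.85 [0.50539359 0.15786113 0.07209013] [179.99731628 -60.03562992 -78.7812913 ] [ 4.92154898 -3.38475     1.07791064] 0.04019866685872598 [ 61.2  39.2 -32.3  35.2 -74.8 -77.8]
tcp in corner 0.027970877565511556 0.019296893922008982 force corner 4.285063354279406 4.164628548722664
```

Emit:
carry_out:
  motion: [0,0,0,-0.025,0.03,-0.045,3,0,0,0,0,0,0,3,0,0,0,0,0,0,3]

```text
time_s: 28.1
tcp_pos: [0.5052, 0.1584, 0.0721]
eef_rot: [-180.0, -60.0, -78.8]
contact_force: [7.0, -4.1, 0.4]
gripper_width: 0.0399
```

```bash
python3 tip3.py; python3 legm.py | sed -n 5,22p
```

```text
28.1 [0.50522508 0.15840864 0.07212936] [-179.9630002   -60.02758372  -78.80324959] [ 6.96220153 -4.14091408  0.41355214] 0.03992035771182373 [ 61.3  39.2 -32.2  35.2 -74.8 -77.8]
tcp in corner 0.02740073652307448 0.019238895645227138 force corner 5.426828209281737 6.018300545121431
178 ............................
179 ..#####........######.......
180 ............##########......
181 ............#########.......
182 ...........#############....
183 ...........####..#######....
184 ...........####......###....
185 ...........####......###....
186 ..........####......####....
187 ..........#######...###.....
188 ..........#############.....
189 .............##########..###
190 .................###########
191 .....................#######
192 ......................#..###
193 ............................
194 ...........................#
195 ............................
```

Emit:
carry_out:
  motion: [0,0,0,0,0,0,4.5,0,0,0,0,0,0,5.2,0,0,0,0,0,0,6,0,0,0,0,0,0,6,0,0,0,0,0,0,6,0,0,0,0,0,-2,6,0,0,0,0,0,-4,6,0,0,0,0,0,-4,6,0,0,0,0,0,-4,6,0,0,0,2,0,-3,6,0,0,0,4,0,0,6,0,0,0,0,0,0,6]

```text
time_s: 29.15
tcp_pos: [0.4827, 0.2746, 0.2137]
eef_rot: [-179.5, -59.7, -79.2]
contact_force: [-0.3, 0.4, 0.5]
gripper_width: 0.0604
```

```bash
python3 tip3.py
python3 - <<'E'
from h import *
a=cap('side')['bgr'][130:280,200:330];b=cap('scene')['bgr'][165:235,280:350]
w=cap('wrist')['bgr'];w=cv2.resize(w,(372,279))
a=cv2.resize(a,(372,429),interpolation=2);b=cv2.resize(b,(420,420),interpolation=2);o=np.zeros((600,800,3),np.uint8);o[:290,:372]=a[60:350];o[:420,376:796]=b;o[300:579,:372]=w
cv2.imwrite('pics/t4.png',cv2.convertScaleAbs(o,alpha=1.4))
E
```

```text
29.15 [0.48265721 0.27460095 0.21374985] [-179.49264995  -59.71895588  -79.15368836] [-0.33658382  0.37107029  0.47843392] 0.06042877909186213 [ 68.3  34.  -15.4  28.3 -95.  -69.4]
tcp in corner -0.09100722173337693 0.019873505466347703 force corner -0.42999038549871643 -0.2574589534737826
```

View pics/t4.png

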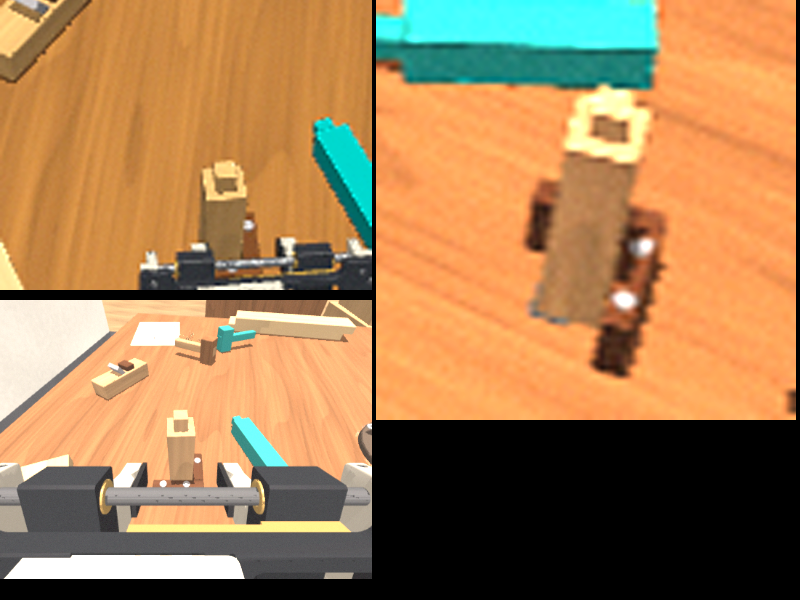

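The leg stands upright in the corner with nothing touching it. Just a thin strip of the flush dog shows past the foot at (540,312), which agrees with the dog reaching 2 mm beyond a snug foot. One last numeric check that releasing it didn't shift it.

```bash
python3 legm.py | sed -n 5,22p
python3 - <<'E'
from plant import r
s=r.get_state(); print(s['time_s'],s['contact_force']); print(r.close_job())
E
```

```text
178 ............................
179 ..####.........##...........
180 ...............#####........
181 ...........##########.......
182 ...........##########.......
183 ...........#############....
184 ...........###...#######....
185 ..........####......###.....
186 ..........####......###.....
187 ..........####......###.....
188 .........########...###.....
189 ..........#############.....
190 .............#########......
191 .................#####......
192 ............................
193 ............................
194 ............................
195 ............................
29.35 [ 0.30067857 -0.69042409 -0.67488228]
the job is handed in; nothing more can be done
None
```

The job is handed in at 29.35 s, and by my checks it was done in the order you asked.

- **Dog and mallet:** I pressed the dog flush with the mallet's face. Afterwards its square lay exactly where a bench-level top should appear, with no side faces showing. I put the mallet back at its starting spot, far from the leg.
- **Leg:** I gripped it near the tenon and tipped it up about its foot edge, then slid it along the bench into the corner. I pushed until both fences pushed back at about 5–6 N, then released it. The last images show it upright with the gripper clear.

Points that were less certain:
- **Leaning during the first pushes:** the leg pivoted in the pads and leaned about 3–4° toward the end fence, and the foot may have come off flat for a moment. I let it settle, regripped at 60 N and pushed again without tipping.
- **Weight on the gripper:** just after that regrip, the gripper briefly carried about 2 N, close to the leg's whole weight. I pressed down again straight away.
- **Snugness after release:** this rests on the contact forces before release and on the image staying within about 1 pixel (roughly 2–3 mm) after it. I couldn't resolve a gap under a millimetre. My coarse corner estimate was also 1–3 mm off from where contact occurred, so I went by contact.

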